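Put the middle dough cutter back in its hole

TASK

We have finished with the middle-sized of the three loose round dough cutters: put it, upright, into the hole of its own size in the graded rack, press it gently down against the stiff plug until its collar rests on the block, and let go. The block has some play lengthwise in its channel, so feel for the hole with a light touch, never forcing the cutter against the rack. Leave the other two cutters standing and everything else where it is.

Things in the scene. Friction and masses are not known exactly. Their poses are not given: they have to be found in the camera images.
- cutter_mid: round dough cutter standing on its steel barrel (22 mm across, 40 mm long, lower rim tapered in 2 mm); above it a steel collar 36 mm across from 40 to 44 mm up, then a round wooden handle 22 mm across from 44 to 92 mm up; about 90 g. Origin: centre of the barrel's lower end, z up the cutter. The middle-sized one, to be put away; only the barrels differ.
- cutter_thin: round dough cutter standing on its steel barrel (18 mm across, 40 mm long, lower rim tapered in 2 mm); above it a steel collar 36 mm across from 40 to 44 mm up, then a round wooden handle 22 mm across from 44 to 92 mm up; about 90 g. Origin: centre of the barrel's lower end, z up the cutter. Leave it standing.
- cutter_thick: round dough cutter standing on its steel barrel (26 mm across, 40 mm long, lower rim tapered in 2 mm); above it a steel collar 36 mm across from 40 to 44 mm up, then a round wooden handle 22 mm across from 44 to 92 mm up; about 90 g. Origin: centre of the barrel's lower end, z up the cutter. Leave it standing.
- rack: rack fixed to the table: aluminium channel 58 mm wide (x), 284 mm long (y), walls 30 mm high, in it a white plastic block 50 by 250 mm, top face 50 mm above the table. Row of five graded places 46 mm apart along y; the outer two (14 mm at -y, 30 mm at +y) already hold cutters (handle tops 102 mm above the table), the inner three are empty. Origin: centre of the channel's underside; z up. Never press on it with over 40 N.
- place22 (a point): where the mouth of the 22 mm hole (middle of the five) would be if the block were pushed to the channel's -y end; fixed to the channel at block-top height, 12 mm to -y of its middle, axes as the rack's. The block with all its holes stands 4 to 24 mm from there towards +y; this point does not show where. It shifts only if pushed along y with over about 14 N. The hole is 1.6 mm wider than the barrel.
- place18 (a point): the same for the 18 mm hole, 46 mm to the -y side. In every hole a stiff rubber plug waits 24 mm below the block's top: push it down ahead of the barrel with about 6 N; it stays where it is left and never pushes back. The bore is 44 mm deep. A cutter is home when its collar rests on the block's top; its lower end is then 10 mm above the table.
- place26 (a point): the same for the 26 mm hole, 46 mm to the +y side; a 22 mm cutter would go in but sit loose, so it is the wrong one.
- cookie1: gingerbread man, 80 mm long, 8 mm thick, lying loose. A bystander; origin at its underside.
- cookie2: gingerbread man, 80 mm long, 8 mm thick, lying loose. A bystander; origin at its underside.
- cookie3: gingerbread star, about 75 mm across, 8 mm thick, lying loose. A bystander; origin at its underside.
- mug: amber glass mug, 76 mm across and 95 mm tall, handle to its +y. A bystander; origin at its underside.
- spoon: spoon lying on the table in front of the rack. A bystander; origin at its underside.
- jar: closed glass jar, 66 mm across, 100 mm tall. A bystander; origin at its underside.
Mind the look-alikes: they are no part of the job. What is shaped like the cutter_mid but blue or purple is not meant.

How it is judged:
By the outcome, as a careful person would: the job done as asked, in the order asked, and still so for the second after the job is handed in, with the robot touching nothing.
It also fails if it takes over 54 s, if anything falls off the work surface, if the arm or the gripper's body presses on something with over 40 N, if the wrist force passes 120 N, or if a joint passes its speed limit or range.

ROBOT

A 6-joint arm with a two-finger parallel gripper is mounted at the origin on the work surface. World frame = base frame: x ahead of the robot, y to its left, z up, the work surface at z = 0. Lengths are in mm, angles in degrees, forces in N, time in s.
With the tool pointing down it reaches from about 350 to 950 mm from the base axis. Payload 17.4 kg.
Tool frame: the origin (TCP) lies on the centre line of the jaws, within the pads' length; the fingertips stand 8 mm ahead of it and the grasp point (between the pads) lies 11 mm behind it (tip_extent is the distance from the TCP to the fingertips, in mm); z points along the fingers, y is the line along which they close (so a half turn about z gives the same grasp; the last joint's range is limited). The gripper opens to 93 mm and grips with 3 to 60 N. Pads are 15 mm wide; open, the fingers measure 128 mm over their backs; the gripper's body (75 mm by 188 mm) begins 65 mm behind the grasp point.
Start: joints at [-65.592, 6.646, 82.598, -0, 90.757, -2.166], TCP at [301.953, -603.702, 226.646] pointing down, gripper open.
Joint ranges: [-162.19, 162.19], [-47.58, 125.68], [4.15, 143.07], [-65.23, 245.23], [0.69, 171.88], [-170.13, 170.13]. Speed limits (degrees/s): [108.29, 108.29, 127.2, 180, 180, 180].

INTERFACE

Orientations are given as a 3x3 rotation matrix whose columns are the frame's x, y, z axes.
In Python, from rig import state, snapshot, hand_in, tip_extent gives the robot as it stands.
- The arm moves only by the tool drive_tool, never from a script. Its argument "rows" is one flat list of numbers, 7 for each row, row after row: the opening, from 0 (shut) to 1 (fully open), then the shift along the world's x, y, z in mm, then the turn, a rotation vector about the world's x, y, z in degrees. In form: [fingers, tx, ty, tz, wx, wy, wz, fingers, tx, ty, tz, wx, wy, wz, ...]. A call has 1 to 12 rows; each row is the pose to reach, as a shift and turn from the pose commanded when the call began; what a row does not reach only later rows make up. A row lasts 1/8 s, in which the tool goes at most 62.5 mm and 10.7 degrees, less where a joint would pass 70% of its speed; a pose out of reach is approached as far as the arm can. A call with a gripper value outside its range is refused whole. The fingers move at their own pace and stop on an object; "grip_force" is the grip in N (left out, the last holds). Time passes only in rows, so rows that repeat a pose let the fingers close. It gives the time, the measured TCP pose, the force, the opening and the grip force at its end, in the units of the state.
- state(): the state, without advancing time (a new reading comes with each control period).
- snapshot(name): name is "scene" or "top"; returns a dict with "img" (420x560x3 uint8, red, green, blue), "range_z" (420x560 float32, mm along the optical axis (not along the pixel's ray), 0 where there is no reading), "K" (3x3 intrinsics, pixels), "k1" (the pictures are not rectified: a ray, as slopes to the right and down, at radius r is drawn at 1 + k1 r^2 times it, then the intrinsics apply), "pose" (4x4, takes a point from camera to world coordinates). Camera axes: x right, y down, z forward; pixel columns grow to the right and rows downward; lengths in mm; the calibration is good to about 2 mm. A picture is of the moment at which its call begins.
- hand_in(): hands the job in; it is judged then, once.
The state is a dict: "time_s": time; "q": joint angles; "joint_vel": joint speeds; "joint_efforts": joint torques, N m; "tool_pos": TCP position; "tool_rot": TCP orientation; "ft_force": force on the tool from outside, world axes, zero at the start; "ft_torque": the same for the moment, N m; "width": opening from 0.0 (shut) to 1.0 (fully open); "grasp_force": force on a finger pad.
Only numpy, scipy, OpenCV 4.12 (cv2) and the standard library are available. Lean on these libraries where they do the work, as an engineer would, in place of code of your own. Each camera call takes 0.05 s, during which the arm holds its last target. There are 200 camera calls.

## Working session

There is one attempt and no reset: what is moved stays moved. The work goes in short steps, Python scripts to look and compute and a tool call to move; the robot and the scene stay as the last step left them, time stands still between calls to the robot, and variables do not carry over. Pictures are saved under pics/ and viewed, at most 10 in all, crops included, and the job is handed in when it is done.

Besides the shell and the picture viewer there is one more tool, called after "Request:" by a JSON object that holds its "method" and its "body", one argument or row to a line. drive_tool: Moves the arm, as the interface text tells. Its arguments: {"type":"object","properties":{"rows":{"type":"array"},"grip_force":{"type":"number"}},"required":["rows"]}

```bash
mkdir -p pics
cat > h.py <<'E'
import numpy as np, cv2, pickle
from rig import state, snapshot, hand_in
def take(n,f):
    s=snapshot(n); pickle.dump(s,open(f'{f}.pkl','wb')); cv2.imwrite(f'pics/{f}.png',cv2.cvtColor(s['img'],cv2.COLOR_RGB2BGR)); return s
def load(f): return pickle.load(open(f'{f}.pkl','rb'))
def ray(s,u,v):
    K=s['K']; p=cv2.undistortPoints(np.array([[[u,v]]],float),K,np.array([s['k1'],0,0,0,0.]))[0,0]
    return np.array([p[0],p[1],1.])
def at_z(s,u,v,z):
    P=s['pose']; d=P[:3,:3]@ray(s,u,v); o=P[:3,3]; return o+d*(z-o[2])/d[2]
def cloud(s):
    h,w=s['range_z'].shape; uu,vv=np.meshgrid(np.arange(w),np.arange(h))
    p=cv2.undistortPoints(np.stack([uu,vv],-1).reshape(-1,1,2).astype(float),s['K'],np.array([s['k1'],0,0,0,0.]))[:,0]
    r=np.c_[p,np.ones(len(p))]*s['range_z'].reshape(-1,1)
    return (r@s['pose'][:3,:3].T+s['pose'][:3,3]).reshape(h,w,3)
E
python3 - <<'E'
from h import *
for n in('scene','top'):
    s=take(n,n+'0'); print(n,s['K'].round(1).tolist(),s['k1'],s['pose'].round(3).tolist())
E
```

```text
scene [[390.6, 0.0, 281.7], [0.0, 390.6, 208.4], [0.0, 0.0, 1.0]] 0.013087460066153505 [[-0.743, 0.446, -0.499, 971.737], [0.669, 0.492, -0.557, 539.792], [-0.003, -0.748, -0.664, 620.831], [0.0, 0.0, 0.0, 1.0]]
top [[524.5, 0.0, 270.8], [0.0, 524.5, 210.6], [0.0, 0.0, 1.0]] -0.1809900710298656 [[0.015, -0.972, 0.235, 306.285], [-1.0, -0.015, 0.0, 98.327], [0.003, -0.235, -0.972, 1138.671], [0.0, 0.0, 0.0, 1.0]]
```

View pics/top0.png

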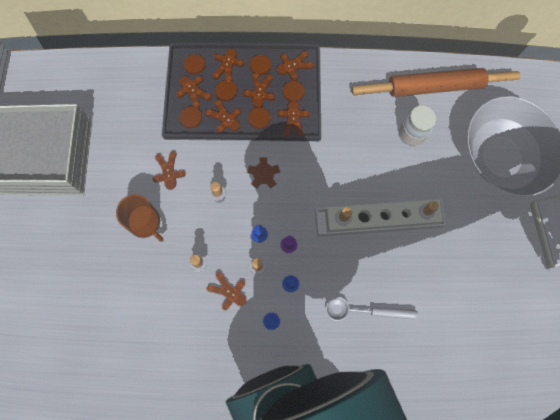

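View pics/scene0.png

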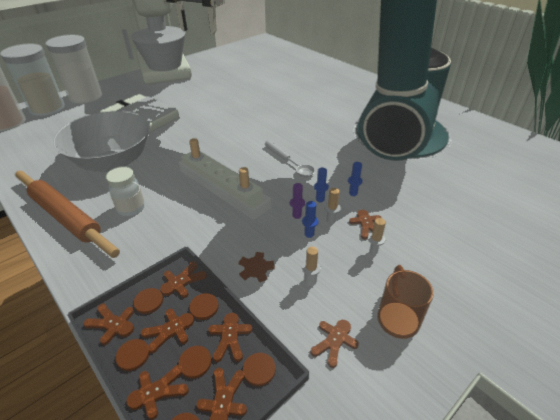

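Run:
```python
from h import *
a=cv2.imread('pics/scene0.png');b=cv2.imread('pics/top0.png')
cr=[cv2.resize(a[y-20:y+30,x-20:x+20],(264,330),interpolation=cv2.INTER_CUBIC) for x,y in((312,260),(334,200),(378,230))]
t=cv2.resize(b[192:242,308:452],(792,270),interpolation=cv2.INTER_CUBIC)
cv2.imwrite('pics/m1.png',cv2.convertScaleAbs(np.vstack([np.hstack(cr),t[:270]]),alpha=1.3))
s=load('top0')
C=cloud(s)
for n,u,v,z in(('A',217,187,92),('B',196,260,92),('C',257,265,92),('cutL',345,212,102),('cutR',433,206,102),('blue',259,233,92),('purple',289,244,92),('h26',364,216,50),('h22',385.5,215,50),('h18',406.5,213,50)):
    print(n,at_z(s,u,v,z).round(1),C[int(v),int(u)].round(1))
s=load('scene0');C=cloud(s)
for n,u,v in(('A',312,249),('C',334,190),('B',379,219)): print(n,at_z(s,u,v,92).round(1),C[v,u].round(1))
```

```text
A [607.9 211.   92. ] [608.2 211.1  90.8]
B [454.3 247.8  92. ] [454.3 247.8  91.9]
C [446.4 124.5  92. ] [446.8 124.5  88.8]
cutL [556.1 -53.  102. ] [555.2 -52.5 105.6]
cutR [ 571.7 -238.4  102. ] [ 571.6 -238.3  102.4]
blue [511.9 121.7  92. ] [511.6 121.7  93.5]
purple [490.1  60.6  92. ] [490.   60.6  92.9]
h26 [ 560.4 -101.6   50. ] [ 565.2 -105.3   29.7]
h22 [ 563.3 -148.5   50. ] [ 569.  -152.9   25.9]
h18 [ 568.4 -195.    50. ] [ 574.3 -200.4   25.7]
A [608.4 215.9  92. ] [608.7 216.2  92.4]
C [451.5 127.1  92. ] [450.3 126.1  90.8]
B [453.5 248.3  92. ] [454.2 248.8  92.8]
```

View pics/m1.png

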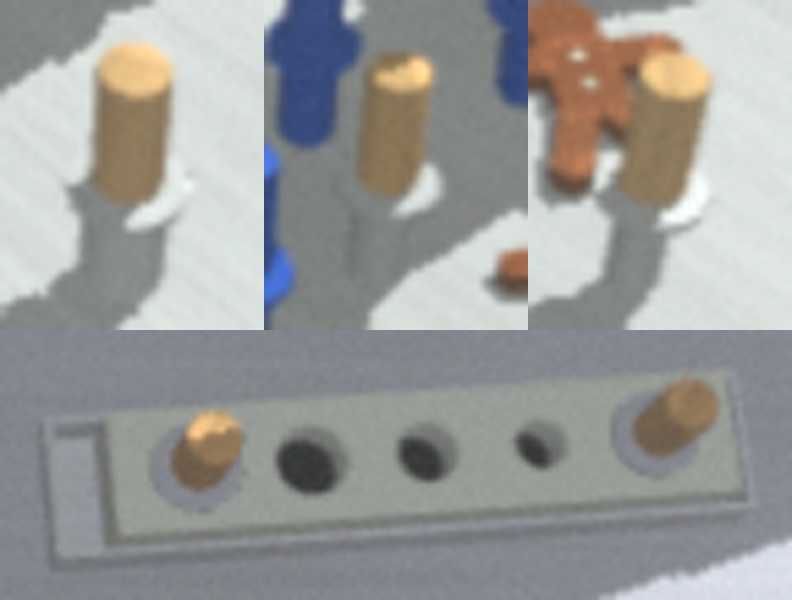

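Run:
```python
from h import *
from scipy.optimize import least_squares
for nm in('scene0','top0'):
  s=load(nm);C=cloud(s);o=s['pose'][:3,3]
  for n,c in(('A',(608,213)),('B',(454,248)),('C',(449,126))):
    c=np.array(c); d=C[...,:2]-c; r=np.hypot(d[...,0],d[...,1])
    for lab,lo,hi in(('barrel',6,36),('handle',50,86)):
        m=(r<22)&(C[...,2]>lo)&(C[...,2]<hi); P=C[m]
        if len(P)<8: print(nm,n,lab,len(P)); continue
        # silhouette width: per row extents
        vs,us=np.nonzero(m); w=[us[vs==v].max()-us[vs==v].min()+1 for v in np.unique(vs)]
        f=least_squares(lambda p:np.hypot(P[:,0]-p[0],P[:,1]-p[1])-p[2],[*c,11],loss='soft_l1').x
        print(nm,n,lab,len(P),'fit',f.round(1),'w px',np.sort(w), 'mm/px',(s['range_z'][m].mean()/s['K'][0,0]).round(2))
```

```text
scene0 A barrel 107 fit [609.5 216.6  12.4] w px [ 2  4  8 11 12 13 13 13 13 13 13] mm/px 1.93
scene0 A handle 147 fit [609.3 216.5  10.7] w px [ 1  1  8  8 10 11 11 11 11 11 11 12 12 12 12 12 12] mm/px 1.85
scene0 B barrel 63 fit [455.6 251.8   8.4] w px [1 5 6 8 8 8 9 9 9] mm/px 2.08
scene0 B handle 148 fit [455.5 251.8  10.4] w px [ 1  5  7 10 10 11 11 11 11 11 11 11 12 12 12 12] mm/px 1.99
scene0 C barrel 76 fit [450.  125.7  11.2] w px [ 1  7  8  9  9  9  9  9 10 10] mm/px 2.26
scene0 C handle 129 fit [450.8 125.9  10.6] w px [ 1  6  8 10 10 10 10 10 10 10 10 10 10 10 10] mm/px 2.18
top0 A barrel 20 fit [617.1 219.6  19.5] w px [ 1  1  2  3  7 12] mm/px 2.22
top0 A handle 48 fit [610.9 216.7  11. ] w px [ 1  1  1  6  8 10 10 11 11] mm/px 2.12
top0 B barrel 1
top0 B handle 34 fit [456.1 250.5  11. ] w px [1 1 2 2 3 3 3 4 7 9] mm/px 2.05
top0 C barrel 0
top0 C handle 22 fit [451.6 126.   10.9] w px [ 1  1  3  7  9 10 10] mm/px 2.04
```

Run:
```python
from h import *
from scipy.optimize import least_squares
st=state(); print(st['time_s'],np.round(st['tool_pos'],1),np.round(st['tool_rot'],3).tolist(),st['width'],np.round(st['ft_force'],2))
for nm in('scene0','top0'):
  s=load(nm);C=cloud(s);F=[]
  for n,c,lo,hi in(('L',(556,-53),60,96),('R',(571.7,-238),60,96),('mid',(450.5,126),50,86)):
    c=np.array(c); m=(np.hypot(*(C[...,:2]-c).transpose(2,0,1))<22)&(C[...,2]>lo)&(C[...,2]<hi); P=C[m]
    f=least_squares(lambda p:np.hypot(P[:,0]-p[0],P[:,1]-p[1])-11,c,loss='soft_l1').x; F.append(f); print(nm,n,len(P),f.round(1))
  print('middle',((F[0]+F[1])/2).round(1),'yaw',np.degrees(np.arctan2(-(F[0]-F[1])[0],(F[0]-F[1])[1])).round(2))
  m=(np.abs(C[...,2]-50)<4)&(np.abs(C[...,0]-564)<45)&(np.abs(C[...,1]+148)<160)
  mm=cv2.minAreaRect(C[m][:,:2].astype(np.float32)); print('block rect',mm, C[m][:,2].mean())
for u,v in((291,284),(272,321),(230,292),(420,120)): print(at_z(load('top0'),u,v,90).round())
```

```text
0.1 [ 301.9 -603.5  226. ] [[0.894, 0.447, -0.0], [0.447, -0.894, 0.001], [0.0, -0.001, -1.0]] 1.0028812701137633 [-0.58  1.24  0.49]
scene0 L 117 [556.2 -56.2]
scene0 R 108 [ 572.1 -239.2]
scene0 mid 129 [450.4 125.6]
middle [ 564.1 -147.7] yaw 4.98
block rect ((564.5193481445312, -147.7755889892578), (53.681182861328125, 253.04107666015625), 5.05735445022583) 48.70650656550962
top0 L 46 [557.9 -56.5]
top0 R 65 [ 574.  -240.6]
top0 mid 22 [451.6 126. ]
middle [ 565.9 -148.6] yaw 4.99
block rect ((565.3801879882812, -148.15402221679688), (52.087772369384766, 251.92092895507812), 5.213000297546387) 50.11132543069732
[409.  56.  90.]
[336.  93.  90.]
[391. 177.  90.]
[ 769. -226.   90.]
```

Standing cutter look-alikes (top view): wooden A (217,189), B (196,260), C (257,265); blue (259,233), (291,284), (272,321); purple (289,244). The overview crop plus the depth fit give barrel radii of 12.4 for A (thick), 8.4 for B (thin) and 11.2 for C. So C is cutter_mid, at about (451,126). The 22 mm hole is near (565,-148), rack yaw 5°.

Request:
{"method": "drive_tool", "body": {
  "rows": [0.5, 12, 60, 0, 0, 0, -4, 0.5, 25, 121, 0, 0, 0, -8, 0.5, 37, 182, 0, 0, 0, -12, 0.5, 50, 243, 0, 0, 0, -16, 0.5, 62, 304, 0, 0, 0, -21.6, 0.5, 75, 365, 0, 0, 0, -21.6, 0.5, 87, 426, 0, 0, 0, -21.6, 0.5, 99, 487, -5, 0, 0, -21.6, 0.5, 112, 548, -20, 0, 0, -21.6, 0.5, 124, 608, -40, 0, 0, -21.6, 0.5, 137, 669, -55, 0, 0, -21.6, 0.5, 149, 729.5, -66, 0, 0, -21.6],
  "grip_force": 30
}}

```text
time_s: 1.6
tool_pos: [449.7, 122.8, 161.0]
tool_rot: [[0.996, 0.087, 0.0], [0.087, -0.996, -0.0], [0.0, 0.0, -1.0]]
ft_force: [0.1, -0.4, 0.1]
width: 0.499
grasp_force: 0.0
```

Run:
```python
from h import *
take('scene','scene1');a=cv2.imread('pics/scene1.png')
cv2.imwrite('pics/m2.png',cv2.convertScaleAbs(cv2.resize(a[110:235,270:400],(624,600),interpolation=cv2.INTER_CUBIC),alpha=1.5))
print(np.round(state()['tool_pos'],1))
```

```text
[449.6 128.2 159.3]
```

View pics/m2.png

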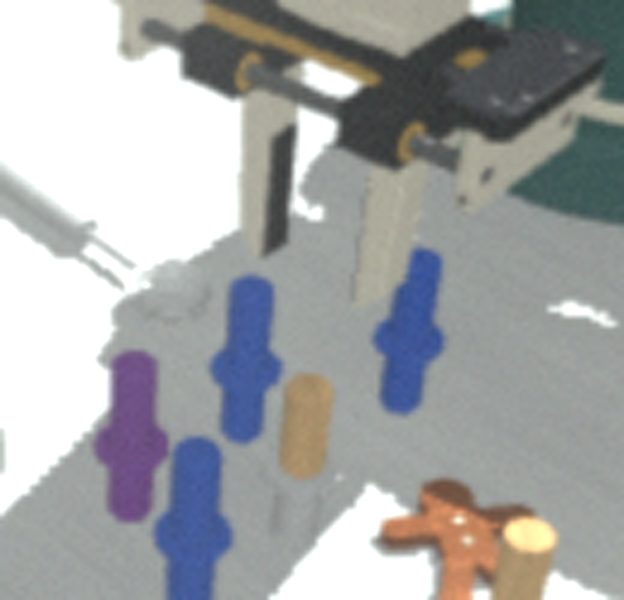

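The crop shows the wooden cutter at (307,425) with its barrel about as wide as its handle, so it is the middle one. The blues and the purple stand clear of the fingers.

Request:
{"method": "drive_tool", "body": {
  "rows": [0.5, 0, 0, -20, 0, 0, 0, 0.5, 0, 0, -50, 0, 0, 0, 0.5, 0, 0, -80, 0, 0, 0, 0.5, 0, 0, -98, 0, 0, 0, 0.5, 0, 0, -98, 0, 0, 0, 0.5, 0, 0, -98, 0, 0, 0]
}}

```text
time_s: 2.4
tool_pos: [450.4, 120.4, 64.6]
tool_rot: [[0.996, 0.086, 0.001], [0.086, -0.996, 0.0], [0.001, -0.0, -1.0]]
ft_force: [-0.3, -0.4, 0.0]
width: 0.499
grasp_force: 0.0
```

Request:
{"method": "drive_tool", "body": {
  "rows": [0.4, 0, 0, 0, 0, 0, 0, 0.3, 0, 0, 0, 0, 0, 0, 0.2, 0, 0, 0, 0, 0, 0, 0.15, 0, 0, 0, 0, 0, 0, 0.15, 0, 0, 0, 0, 0, 0, 0.15, 0, 0, 0, 0, 0, 0],
  "grip_force": 30
}}

```text
time_s: 3.15
tool_pos: [450.1, 120.8, 63.9]
tool_rot: [[0.996, 0.087, 0.0], [0.087, -0.996, 0.0], [0.0, -0.0, -1.0]]
ft_force: [-1.8, 0.4, 5.8]
width: 0.231
grasp_force: 30.0
```

Request:
{"method": "drive_tool", "body": {
  "rows": [0.15, 0, 0, 5, 0, 0, 0, 0.15, 0, 0, 20, 0, 0, 0, 0.15, 0, 0, 50, 0, 0, 0, 0.15, 0, 0, 80, 0, 0, 0, 0.15, 0, 0, 110, 0, 0, 0, 0.15, 0, 0, 130, 0, 0, 0, 0.15, 0, 0, 130, 0, 0, 0, 0.15, 0, 0, 130, 0, 0, 0]
}}

```text
time_s: 4.15
tool_pos: [449.6, 120.6, 192.5]
tool_rot: [[0.996, 0.087, -0.001], [0.087, -0.996, -0.0], [-0.001, 0.0, -1.0]]
ft_force: [0.1, 0.8, 0.0]
width: 0.23
grasp_force: 30.0
```

Run:
```python
from h import *
st=state();print(st['time_s'],np.round(st['tool_pos'],1),np.round(st['ft_force'],1),st['width'])
```

```text
4.15 [449.6 120.6 192.5] [0.1 0.8 0. ] 0.23027112999205923
```

Request:
{"method": "drive_tool", "body": {
  "rows": [0.15, 8, -19, 0, 0, 0, 0, 0.15, 25, -58, 0, 0, 0, 0, 0.15, 45, -106, 0, 0, 0, 0, 0.15, 66, -155, 0, 0, 0, 0, 0.15, 87, -204, 0, 0, 0, 0, 0.15, 104, -243, 0, 0, 0, 0, 0.15, 113, -263, 0, 0, 0, 0, 0.15, 115, -269, 0, 0, 0, 0, 0.15, 115, -269, 0, 0, 0, 0, 0.15, 115, -269, 0, 0, 0, 0, 0.15, 115, -269, -20, 0, 0, 0, 0.15, 115, -269, -20, 0, 0, 0]
}}

```text
time_s: 5.65
tool_pos: [564.0, -147.6, 171.2]
tool_rot: [[0.996, 0.087, -0.003], [0.087, -0.996, 0.001], [-0.003, -0.001, -1.0]]
ft_force: [0.2, 0.5, -1.2]
width: 0.23
grasp_force: 30.0
```

Run:
```python
from h import *
from scipy.optimize import least_squares
st=state();print(st['time_s'],np.round(st['tool_pos'],1),np.round(st['ft_force'],1),st['width'])
zb=st['tool_pos'][2]-64
for n in('scene','top'):
    s=take(n,n+'2');C=cloud(s)
    for lab,c,lo,hi,r in(('barrel',(565,-148),zb+3,zb+37,11),('handle',(565,-148),zb+47,zb+56,11),('L',(557,-56),60,96,11),('R',(573,-240),60,96,11)):
        c=np.array(c);m=(np.hypot(*(C[...,:2]-c).transpose(2,0,1))<17)&(C[...,2]>lo)&(C[...,2]<hi);P=C[m]
        if len(P)<6: print(n,lab,len(P));continue
        f=least_squares(lambda p:np.hypot(P[:,0]-p[0],P[:,1]-p[1])-r,c,loss='soft_l1').x;print(n,lab,len(P),f.round(1),'zmin',P[:,2].min().round(1))
a=cv2.imread('pics/scene2.png');b=cv2.imread('pics/top2.png')
cv2.imwrite('pics/m3.png',cv2.convertScaleAbs(np.vstack([cv2.resize(a[60:220,160:300],(525,600)),]),alpha=1.4))
```

```text
5.65 [ 564.  -147.6  171.2] [ 0.2  0.5 -1.2] 0.23005818785327092
scene barrel 103 [ 564.  -146.8] zmin 110.9
scene handle 23 [ 565.3 -147.9] zmin 154.3
scene L 117 [556.2 -56. ] zmin 60.2
scene R 107 [ 572.6 -239.1] zmin 60.1
top barrel 0
top handle 0
top L 44 [557.7 -56.7] zmin 60.6
top R 17 [ 574.7 -240.8] zmin 63.3
```

View pics/m3.png

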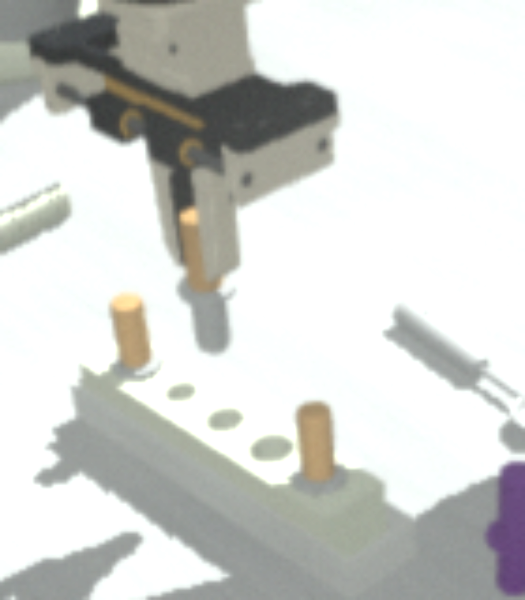

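Cutter at crop (212,320) hangs upright just above the middle hole (225,418), between the two fitted cutters. In the scene camera it is off by (+0.4,-0.8) mm. Descending to just above the block.

Request:
{"method": "drive_tool", "body": {
  "rows": [0.15, 0.5, -0.8, -10, 0, 0, 0, 0.15, 0.5, -0.8, -25, 0, 0, 0, 0.15, 0.5, -0.8, -40, 0, 0, 0, 0.15, 0.5, -0.8, -50, 0, 0, 0, 0.15, 0.5, -0.8, -53, 0, 0, 0, 0.15, 0.5, -0.8, -53, 0, 0, 0, 0.15, 0.5, -0.8, -53, 0, 0, 0]
}}

```text
time_s: 6.62
tool_pos: [565.7, -149.2, 121.2]
tool_rot: [[0.996, 0.087, 0.001], [0.087, -0.996, -0.0], [0.001, 0.0, -1.0]]
ft_force: [0.6, 0.1, -1.0]
width: 0.23
grasp_force: 30.0
```

Request:
{"method": "drive_tool", "body": {
  "rows": [0.15, 0, 0, -1, 0, 0, 0, 0.15, 0, 0, -2, 0, 0, 0, 0.15, 0, 0, -3, 0, 0, 0, 0.15, 0, 0, -4, 0, 0, 0, 0.15, 0, 0, -5, 0, 0, 0, 0.15, 0, 0, -5, 0, 0, 0]
}}

```text
time_s: 7.38
tool_pos: [565.4, -149.1, 115.5]
tool_rot: [[0.996, 0.087, -0.0], [0.087, -0.996, 0.0], [-0.0, -0.0, -1.0]]
ft_force: [-0.0, -0.2, -0.5]
width: 0.231
grasp_force: 30.0
```

Request:
{"method": "drive_tool", "body": {
  "rows": [0.15, 0, 0, -1, 0, 0, 0, 0.15, 0, 0, -2, 0, 0, 0, 0.15, 0, 0, -3, 0, 0, 0, 0.15, 0, 0, -3, 0, 0, 0]
}}

```text
time_s: 7.88
tool_pos: [565.4, -149.1, 112.5]
tool_rot: [[0.996, 0.087, -0.0], [0.087, -0.996, 0.0], [-0.0, -0.0, -1.0]]
ft_force: [-0.1, 0.2, -1.0]
width: 0.232
grasp_force: 30.0
```

Request:
{"method": "drive_tool", "body": {
  "rows": [0.15, 0, 0, -0.7, 0, 0, 0, 0.15, 0, 0, -1.5, 0, 0, 0, 0.15, 0, 0, -1.5, 0, 0, 0]
}}

```text
time_s: 8.25
tool_pos: [565.4, -149.1, 111.0]
tool_rot: [[0.996, 0.087, -0.0], [0.087, -0.996, 0.0], [-0.0, -0.0, -1.0]]
ft_force: [-0.4, -0.2, 0.3]
width: 0.236
grasp_force: 30.0
```

Request:
{"method": "drive_tool", "body": {
  "rows": [0.15, 0, 0, -0.7, 0, 0, 0, 0.15, 0, 0, -1.5, 0, 0, 0, 0.15, 0, 0, -1.5, 0, 0, 0]
}}

```text
time_s: 8.62
tool_pos: [565.5, -149.1, 109.8]
tool_rot: [[0.996, 0.087, 0.0], [0.087, -0.996, 0.0], [0.0, -0.0, -1.0]]
ft_force: [-1.8, 0.9, 1.9]
width: 0.229
grasp_force: 30.0
```

Run:
```python
from h import *
from scipy.optimize import least_squares
st=state();print(st['time_s'],np.round(st['tool_pos'],1),np.round(st['ft_force'],1),np.round(st['ft_torque'],2),st['width'])
s=take('scene','scene3');C=cloud(s)
for zz in((54,60),(60,66),(66,72),(72,82)):
  pass
zb=st['tool_pos'][2]-64
for lab,c,lo,hi in(('barrelhi',(565,-148),zb+20,zb+37),('barrello',(565,-148),52,zb+20),('handle',(565,-148),zb+47,zb+56)):
    c=np.array(c);m=(np.hypot(*(C[...,:2]-c).transpose(2,0,1))<17)&(C[...,2]>lo)&(C[...,2]<hi);P=C[m]
    f=least_squares(lambda p:np.hypot(P[:,0]-p[0],P[:,1]-p[1])-11,c,loss='soft_l1').x;print(lab,len(P),f.round(1))
a=cv2.imread('pics/scene3.png')
cv2.imwrite('pics/m4.png',cv2.convertScaleAbs(cv2.resize(a[115:215,175:285],(660,600),interpolation=cv2.INTER_CUBIC),alpha=1.2))
```

```text
8.625 [ 565.5 -149.1  109.8] [-1.8  0.9  1.9] [ 0.17  0.28 -0.01] 0.22917603934457897
barrelhi 41 [ 565.5 -148.5]
barrello 44 [ 565.6 -148.3]
handle 22 [ 565.6 -148.7]
```

View pics/m4.png

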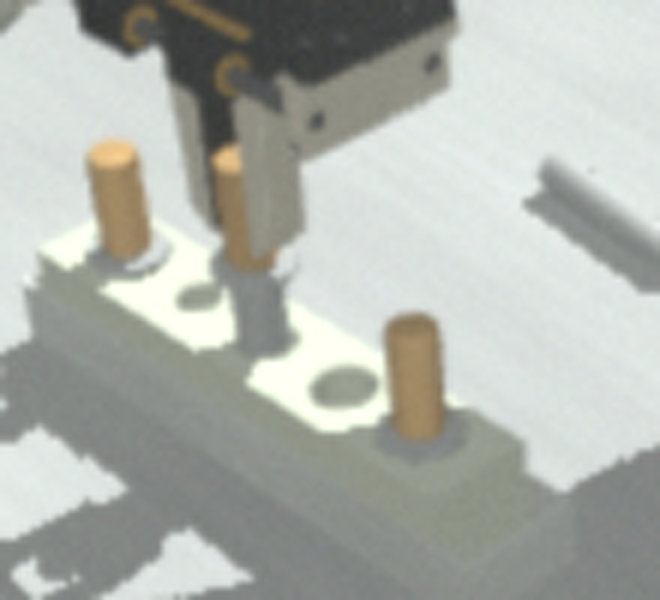

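The cutter's lower end is in the middle hole (crop (262,340)). The force (-1.8, +0.9) agrees with the camera that it should shift about (-1.1, +0.8) mm, so I'll ease it over.

Request:
{"method": "drive_tool", "body": {
  "rows": [0.15, -0.5, 0.4, 0, 0, 0, 0, 0.15, -1.1, 0.8, 0, 0, 0, 0, 0.15, -1.1, 0.8, 0, 0, 0, 0]
}}

```text
time_s: 9.05
tool_pos: [564.2, -148.2, 109.4]
tool_rot: [[0.996, 0.087, -0.0], [0.087, -0.996, 0.0], [-0.0, -0.0, -1.0]]
ft_force: [-0.2, -0.1, -0.7]
width: 0.233
grasp_force: 30.0
```

Request:
{"method": "drive_tool", "body": {
  "rows": [0.15, 0, 0, -0.7, 0, 0, 0, 0.15, 0, 0, -1.5, 0, 0, 0, 0.15, 0, 0, -2.2, 0, 0, 0, 0.15, 0, 0, -3, 0, 0, 0, 0.15, 0, 0, -3, 0, 0, 0]
}}

```text
time_s: 9.68
tool_pos: [564.3, -148.3, 106.5]
tool_rot: [[0.996, 0.087, -0.0], [0.087, -0.996, 0.0], [-0.0, -0.0, -1.0]]
ft_force: [-1.3, -0.2, -1.1]
width: 0.233
grasp_force: 30.0
```

Request:
{"method": "drive_tool", "body": {
  "rows": [0.15, -0.4, 0, -1, 0, 0, 0, 0.15, -0.4, 0, -3, 0, 0, 0, 0.15, -0.4, 0, -5, 0, 0, 0, 0.15, -0.4, 0, -7, 0, 0, 0, 0.15, -0.4, 0, -8, 0, 0, 0, 0.15, -0.4, 0, -8, 0, 0, 0]
}}

```text
time_s: 10.42
tool_pos: [563.9, -148.3, 98.5]
tool_rot: [[0.996, 0.087, -0.0], [0.087, -0.996, 0.0], [-0.0, -0.0, -1.0]]
ft_force: [-0.1, -1.0, -1.0]
width: 0.232
grasp_force: 30.0
```

Request:
{"method": "drive_tool", "body": {
  "rows": [0.15, 0, 0, -1, 0, 0, 0, 0.15, 0, 0, -3, 0, 0, 0, 0.15, 0, 0, -5, 0, 0, 0, 0.15, 0, 0, -6, 0, 0, 0, 0.15, 0, 0, -6, 0, 0, 0]
}}

```text
time_s: 11.05
tool_pos: [563.9, -148.3, 92.5]
tool_rot: [[0.996, 0.087, -0.0], [0.087, -0.996, 0.0], [-0.0, -0.0, -1.0]]
ft_force: [-0.7, -0.1, -0.9]
width: 0.233
grasp_force: 30.0
```

Request:
{"method": "drive_tool", "body": {
  "rows": [0.15, 0, 0, -1, 0, 0, 0, 0.15, 0, 0, -2, 0, 0, 0, 0.15, 0, 0, -3, 0, 0, 0, 0.15, 0, 0, -4, 0, 0, 0, 0.15, 0, 0, -5, 0, 0, 0, 0.15, 0, 0, -6, 0, 0, 0],
  "grip_force": 40
}}

```text
time_s: 11.8
tool_pos: [564.1, -148.3, 87.1]
tool_rot: [[0.996, 0.087, 0.0], [0.087, -0.996, -0.0], [0.0, 0.0, -1.0]]
ft_force: [-1.2, 0.0, 5.0]
width: 0.233
grasp_force: 40.0
```

Request:
{"method": "drive_tool", "body": {
  "rows": [0.15, 0, 0, -1, 0, 0, 0, 0.15, 0, 0, -2, 0, 0, 0, 0.15, 0, 0, -3, 0, 0, 0, 0.15, 0, 0, -4, 0, 0, 0, 0.15, 0, 0, -5, 0, 0, 0, 0.15, 0, 0, -6, 0, 0, 0]
}}

```text
time_s: 12.55
tool_pos: [564.1, -148.3, 81.1]
tool_rot: [[0.996, 0.087, 0.001], [0.087, -0.996, -0.0], [0.0, 0.0, -1.0]]
ft_force: [-1.7, 0.2, 5.1]
width: 0.23
grasp_force: 40.0
```

Plug moving at about 6 N as expected, roughly 7 mm to go.

Request:
{"method": "drive_tool", "body": {
  "rows": [0.15, 0, 0, -1, 0, 0, 0, 0.15, 0, 0, -2, 0, 0, 0, 0.15, 0, 0, -3, 0, 0, 0, 0.15, 0, 0, -4, 0, 0, 0, 0.15, 0, 0, -5, 0, 0, 0, 0.15, 0, 0, -5.5, 0, 0, 0]
}}

```text
time_s: 13.3
tool_pos: [564.1, -148.3, 75.5]
tool_rot: [[0.996, 0.087, 0.0], [0.087, -0.996, -0.0], [0.0, 0.0, -1.0]]
ft_force: [0.3, 0.6, 4.5]
width: 0.229
grasp_force: 40.0
```

Request:
{"method": "drive_tool", "body": {
  "rows": [0.15, 0, 0, -0.5, 0, 0, 0, 0.15, 0, 0, -1, 0, 0, 0]
}}

```text
time_s: 13.55
tool_pos: [564.1, -148.3, 74.6]
tool_rot: [[0.996, 0.087, 0.001], [0.087, -0.996, -0.0], [0.0, 0.0, -1.0]]
ft_force: [-1.8, 0.2, 4.4]
width: 0.231
grasp_force: 40.0
```

Request:
{"method": "drive_tool", "body": {
  "rows": [0.15, 0, 0, -0.4, 0, 0, 0, 0.15, 0, 0, -0.8, 0, 0, 0]
}}

```text
time_s: 13.8
tool_pos: [564.2, -148.3, 73.9]
tool_rot: [[0.996, 0.087, 0.001], [0.087, -0.996, -0.0], [0.001, 0.0, -1.0]]
ft_force: [-3.2, 2.1, 9.1]
width: 0.231
grasp_force: 40.0
```

```bash
python3 -c "
from h import *
for n in('scene',):
    s=take(n,n+'4');C=cloud(s)
    for l,c in(('mid',(564.5,-148)),('L',(556.2,-56)),('R',(572.5,-239.2))):
        m=(np.hypot(*(C[...,:2]-np.array(c)).transpose(2,0,1))<9)&(C[...,2]>80)&(C[...,2]<125);print(l,m.sum(),np.percentile(C[m][:,2],[50,80,95]).round(1))
"
```

```text
mid 14 [100.5 100.9 101.4]
L 34 [100.3 100.9 101.7]
R 23 [ 99.9 100.7 100.9]
```

Top heights match its neighbours and the force is rising: the collar is touching. One more nudge to seat it.

Request:
{"method": "drive_tool", "body": {
  "rows": [0.15, 0, 0, -0.3, 0, 0, 0, 0.15, 0, 0, -0.3, 0, 0, 0]
}}

```text
time_s: 14.1
tool_pos: [564.2, -148.3, 73.9]
tool_rot: [[0.996, 0.087, 0.001], [0.087, -0.996, -0.0], [0.001, 0.0, -1.0]]
ft_force: [-2.9, 1.5, 9.5]
width: 0.229
grasp_force: 40.0
```

Request:
{"method": "drive_tool", "body": {
  "rows": [0.15, 0, 0, -0.3, 0, 0, 0, 0.15, 0, 0, -0.6, 0, 0, 0]
}}

```text
time_s: 14.35
tool_pos: [564.2, -148.3, 73.8]
tool_rot: [[0.996, 0.087, 0.001], [0.087, -0.996, -0.0], [0.001, 0.0, -1.0]]
ft_force: [-7.0, 2.5, 16.5]
width: 0.234
grasp_force: 40.0
```

Seated: force rises to 16 N without further travel. Relieve, open, lift.

Request:
{"method": "drive_tool", "body": {
  "rows": [0.15, 0, 0, 0.6, 0, 0, 0, 0.25, 0, 0, 0.6, 0, 0, 0, 0.35, 0, 0, 0.6, 0, 0, 0, 0.5, 0, 0, 0.6, 0, 0, 0, 0.5, 0, 0, 0.6, 0, 0, 0, 0.5, 0, 0, 0.6, 0, 0, 0, 0.5, 0, 0, 20, 0, 0, 0, 0.5, 0, 0, 60, 0, 0, 0, 0.5, 0, 0, 110, 0, 0, 0, 0.5, -30, 0, 150, 0, 0, 0, 0.5, -80, 0, 170, 0, 0, 0, 0.5, -130, 0, 170, 0, 0, 0]
}}

```text
time_s: 15.85
tool_pos: [433.0, -148.3, 245.6]
tool_rot: [[0.996, 0.087, 0.003], [0.087, -0.996, -0.001], [0.003, 0.002, -1.0]]
ft_force: [0.9, 0.1, 0.8]
width: 0.498
grasp_force: 0.0
```

Run:
```python
from h import *
st=state();print(st['time_s'],np.round(st['tool_pos'],1),np.round(st['ft_force'],1))
s=take('scene','scene5');C=cloud(s)
for l,c in(('mid',(564.5,-148)),('L',(556.2,-56)),('R',(572.5,-239.2))):
    d=np.hypot(*(C[...,:2]-np.array(c)).transpose(2,0,1))
    m=(d<9)&(C[...,2]>80)&(C[...,2]<125);k=(d>12)&(d<18)&(C[...,2]>45)&(C[...,2]<62);P=C[m&(C[...,2]>98)]
    print(l,np.percentile(C[m][:,2],[50,80,95]).round(1),P.mean(0).round(1),'collar z',np.percentile(C[k][:,2],[25,50,75,95]).round(1))
a=cv2.imread('pics/scene5.png')
cv2.imwrite('pics/m5.png',np.hstack([cv2.resize(a,(0,0),fx=.72,fy=1/1.4*1.008)[:300],np.zeros((300,2,3),np.uint8),cv2.resize(a[125:215,170:287],(390,300),interpolation=cv2.INTER_CUBIC)]))
```

```text
15.85 [ 433.  -148.3  245.6] [0.9 0.1 0.8]
mid [100.2 100.7 101.9] [ 564.1 -147.8  100.2] collar z [50.6 52.3 52.9 57. ]
L [100.3 100.8 101.4] [556.2 -55.6 100.4] collar z [50.9 52.1 52.8 54.3]
R [ 99.8 100.6 101.2] [ 572.2 -237.7  100. ] collar z [50.7 51.6 52.6 59.5]
```

View pics/m5.png

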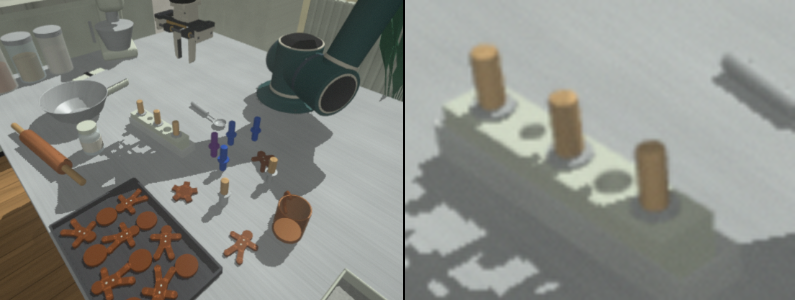

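The cutter stands upright in the middle hole (crop (566,125)) at the same height as its neighbours, with its collar on the block. The other cutters and bystanders are unmoved and the gripper is clear, so I'm handing it in.

```bash
python3 -c "
from rig import hand_in; print(hand_in())"
```

```text
the job is handed in; nothing more can be done
None
```

The middle-sized cutter is in its 22 mm hole with its collar on the block and the gripper clear, and the job was handed in at about 16 s; the strongest press on the rack I read was about 17 N.

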